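Clip the calibration unit onto the accessory rail

TASK

Clip the loose calibration unit (the block with the round lens barrel on top) onto the accessory rail, about in the middle of the gap between the two units already there: hook its rigid lip under the rail edge on the robot's side, then rock its other end down until the sprung foot clicks under the far edge and the unit sits flush, square to the rail, and let go. Feel your way and be gentle, never forcing the unit against the rail (35 N at most), and leave the other loose things where they are.

Things in the scene. Friction and masses are not known exactly. Their poses are not given: they have to be found in the camera images.
- unit: Calibration unit, white plastic, about 0.2 kg, the only loose block with a round black lens barrel on top. Origin: centre of its flat seat face; x from lip end to foot end, y across, z up. Housing x -44 to 44, y -20 to 20, z 0 to 48 mm; beyond x 34 only z 24 to 48 (brow over the foot). Starts upright on its lip leg and foot, origin 16 mm above the table.
- unit_grip (a point): Grip point at (-2, 0, 28) mm in the unit's frame, same axes: between the unit's two parallel side faces, 40 mm apart along its y. The lens barrel is 28 mm across, 10 high, on the top at x -22.
- unit_lip (a point): Tip of the rigid lip, at (-29, 0, -10.7) mm in the unit's frame, same axes. A leg under the -x end (inner wall x -36, z 0 to -16) carries the lip: 36 mm wide, 4 thick, pointing to +x, its upper face drooping 18 deg from (x -36, z -8) to this tip. The rail's 5 mm edge goes between lip and seat face, up to the leg, easiest with the foot end raised 15 to 20 deg.
- unit_press (a point): Point at (15, 0, 48) mm in the unit's frame, on its flat top: a good place to press down with shut fingers. The click takes 8 to 18 N here. Pressing beyond x 25 can tip the lip end up once the foot end is down.
- foot (a joint): Travel (m) of the sprung black foot along the unit's +x: 0 at rest, at most 0.0065; 1.6 N/mm, 4 N preload. Claw tip at x 30, z -8, a 62 deg ramp below it to z -16 (unit frame, mm), 22 mm wide. Pressed on the rail's far edge it yields 2 to 5 mm, then snaps back under it to about 0 (click). Before that the unit stays tilted, foot end 7 to 17 mm proud.
- dock: Accessory dock fixed on the table. Origin: centre of its underside; x across the rail, away from the robot, y along it, z up. Base plate 150 (x) by 270 by 10 mm high. On it an aluminium T rail 260 long: web 40 wide, z 10 to 28; flange 70 wide, z 28 to 33 mm. The rail stands up to 8 mm to either side (x) of the dock's centre line, which is not measured: find its edge by touch.
- dock_gap (a point): Middle of the gap on the dock, at (0, 0, 33) mm in its frame, same axes: the flange's top. The unit belongs here, its x along the dock's x (lip end towards the robot), its origin at this height when seated. Two units fixed on the rail at y -107 and 107 (40 mm wide, 40 and 30 tall, the lower one with a 12 mm knob) leave the gap y -87 to 87.
- spare: A bystander: loose plain white block 80 by 40 by 32 mm with a flat black patch and no barrel, lip or foot. Origin under its centre.
- drops: A bystander: small white bottle 32 mm across, 70 tall. Origin under its centre.
- occluder: A bystander: flat black paddle 150 mm long, 5 thick. Origin at the underside of its handle.
- lensring: A bystander: steel lens ring 40 mm across, 6 tall. Origin under its centre.
- torch: A bystander: pen torch 125 mm long, lying. Origin under its middle.
There are look-alikes about, which are no part of the job. What is shaped like the unit but blue or green is not meant.

How it is judged:
By the outcome, as a careful person would: the job done as asked, in the order asked, and still so for the second after the job is handed in, with the robot touching nothing.
It also fails if it takes over 70 s, if anything falls off the work surface, if the arm or the gripper's body presses on something with over 40 N, if the wrist force passes 120 N, or if a joint passes its speed limit or range.

ROBOT

A 6-joint arm with a two-finger parallel gripper is mounted at the origin on the work surface. World frame = base frame: x ahead of the robot, y to its left, z up, the work surface at z = 0. Lengths are in m, angles in rad, forces in N, time in s.
With the tool pointing down it reaches from about 0.4 to 0.825 m from the base axis. Payload 7 kg.
Tool frame: the origin (TCP) lies at the very end of the fingers, on their centre line; the grasp point (between the pads) lies 19 mm behind it (env.tcp_to_grasp is the distance from the TCP to the grasp point, in m); z points along the fingers, y is the line along which they close (so a half turn about z gives the same grasp; the last joint's range is limited). The gripper opens to 88 mm and grips with 3 to 60 N. Pads are 19 mm wide; open, the fingers measure 130 mm over their backs; the gripper's body (78 mm by 193 mm) begins 47 mm behind the grasp point.
Start: joints at [-0.899, 0.359, 0.012, 0, -1.224, -0.288], TCP at [0.253, -0.626, 0.227] pointing down, gripper open.
Joint ranges: [-3.07, 3.07], [-1.43, 2.12], [-1.02, 1.25], [-3.03, 1.67], [-3.05, -0], [-3.03, 3.03]. Speed limits (rad/s): [2.39, 2.39, 3.01, 3.14, 3.14, 3.14].

INTERFACE

Orientations are given as a unit quaternion [x, y, z, w].
In Python, from station import env, viewer gives the robot as it stands. The module is installed in compiled form; this text tells all that it offers.
- The arm moves only by the shell command python3 -m pendant 'ROWS' [OPENING]. ROWS is text: rows parted by semicolons, each of 6 numbers parted by spaces: the shift along the tool's x, y, z in m, then the turn, a rotation vector about the tool's x, y, z in rad. A call has 1 to 8 rows; each row shifts and turns the commanded pose from where the row before left it, along the tool's axes as they then stand; what a row does not reach is not made up. A row lasts 1/12 s, in which the tool goes at most 41.7 mm and 7.16 degrees, less where a joint would pass 70% of its speed; a pose out of reach is approached as far as the arm can. A call with a gripper value outside its range is refused whole. OPENING is the opening, from 0 (shut) to 1 (fully open), set as the call begins (- or left out, the last holds). The fingers move at their own pace and stop on an object; the grip force is fixed at half the most. Time passes only in rows, so rows that do not move let the fingers close. It gives the time, the measured TCP pose, the force, the opening and the grip force at its end, in the units of the state.
- env.state(): the state, without advancing time (a new reading comes with each control period).
- viewer.camera(name): name is "scene" or "top" or "wrist"; returns a dict with "color" (480x640x3 uint8, red, green, blue), "fov_y" (degrees; the focal length in pixels is half the picture's height over the tangent of half this angle, whatever the lens; pixels are square), "cx", "cy" (the principal point, pixels), "extrinsics" (4x4, takes a point from world to camera coordinates); the wrist camera has in their place "mount" (4x4, takes a point from camera to tool coordinates, whose origin is the TCP and whose axes are the flange's). Camera axes: x right, y down, z forward; pixel columns grow to the right and rows downward; lengths in m; the calibration is good to about 2 mm. A picture is of the moment at which its call begins: read the wrist's pose just before it. There is no depth.
- env.hand_in(): hands the job in; it is judged then, once.
The state is a dict: "time_s": time; "q": joint angles; "qd": joint speeds; "joint_torque": joint torques, N m; "ee_pos": TCP position; "ee_rot": TCP orientation; "wrist_force": force on the tool from outside, world axes, zero at the start; "moment": the same for the moment, N m; "gripper_width": finger opening in m; "grip_force": force on a finger pad.
Only numpy, scipy, OpenCV 4.12 (cv2) and the standard library are available. Lean on these libraries where they do the work, as an engineer would, in place of code of your own. Each camera call takes 0.05 s, during which the arm holds its last target. There are 200 camera calls.

## Working session

There is one attempt and no reset: what is moved stays moved. The work goes in short steps, Python scripts to look and compute and a shell command to move; the robot and the scene stay as the last step left them, time stands still between calls to the robot, and variables do not carry over. Pictures are saved under pics/ and viewed, at most 10 in all, crops included, and the job is handed in when it is done.

```bash
mkdir -p pics
cat > h.py <<'E'
import numpy as np,cv2
from station import env,viewer
from scipy.spatial.transform import Rotation as R
def cam(n):
    s=env.state(); c=viewer.camera(n)
    f=240/np.tan(np.radians(c['fov_y'])/2)
    if n=='wrist':
        T=np.eye(4);T[:3,:3]=R.from_quat(s['ee_rot']).as_matrix();T[:3,3]=s['ee_pos']
        W=T@np.array(c['mount'])
    else: W=np.linalg.inv(np.array(c['extrinsics']))
    return c['color'],f,c['cx'],c['cy'],W
def ray(C,u,v,z):
    _,f,cx,cy,W=C
    d=W[:3,:3]@np.array([(u-cx)/f,(v-cy)/f,1]);o=W[:3,3]
    return o+d*(z-o[2])/d[2]
def proj(C,p):
    _,f,cx,cy,W=C
    q=np.linalg.inv(W)@np.append(p,1); return q[0]/q[2]*f+cx,q[1]/q[2]*f+cy
def save(n,img): cv2.imwrite('pics/'+n,cv2.cvtColor(img,cv2.COLOR_RGB2BGR))
E
python3 - <<'E'
from h import *
import pickle
for n in ['top','scene']:
    C=cam(n); save(n+'1.png',C[0]); pickle.dump(C,open(n+'.pkl','wb')); print(n,C[1:4],C[4].round(3).tolist())
s=env.state(); print(s)
E
```

```text
top (np.float64(525.4282198030598), 321.79796632993305, 238.79002352736813) [[0.024, -0.994, 0.103, 0.435], [-1.0, -0.024, -0.001, 0.04], [0.003, -0.103, -0.995, 1.269], [0.0, 0.0, 0.0, 1.0]]
scene (np.float64(598.7436703178057), 321.36902777500075, 236.16750900671695) [[-0.59, 0.488, -0.643, 1.329], [0.807, 0.367, -0.462, 0.575], [0.011, -0.792, -0.61, 0.803], [0.0, 0.0, 0.0, 1.0]]
{'time_s': 0.1, 'q': array([-8.98911515e-01,  3.59310357e-01,  1.11451427e-02, -3.02162347e-04,
       -1.22411512e+00, -2.88118371e-01]), 'qd': array([ 0.00205781, -0.00177372,  0.00235759,  0.00149549,  0.00044741,
        0.00075817]), 'joint_torque': array([ 3.44274449e-04, -5.84161234e+01,  2.93752027e+01,  7.01552510e+00,
        1.02232632e-02, -5.21449192e-05]), 'ee_pos': array([ 0.25254506, -0.62549482,  0.22571838]), 'ee_rot': array([-1.90657339e-01,  9.81656360e-01,  7.23752233e-04, -2.16641982e-04]), 'wrist_force': array([-0.77869747,  0.52827049,  0.96538968]), 'moment': array([0.02430426, 0.00200058, 0.01333207]), 'grip_force': 0.0, 'gripper_width': 0.08739470399245405}
```

View pics/top1.png

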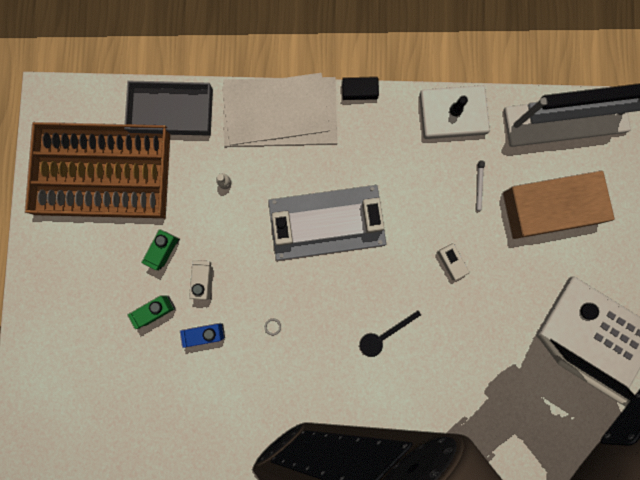

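View pics/scene1.png

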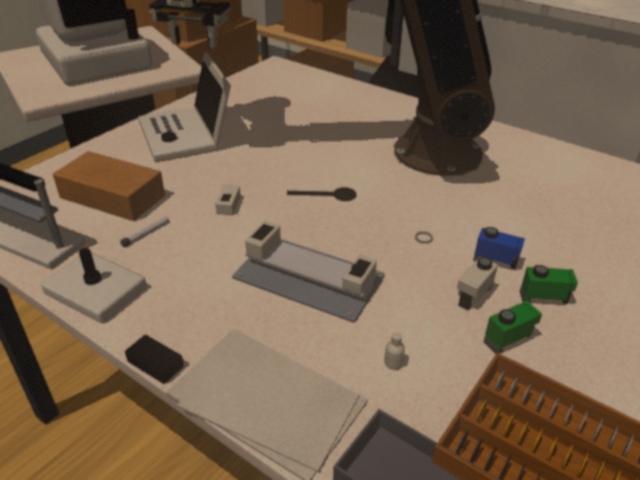

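Candidates: white block with round barrel, top (200,280) / scene (477,283); blue (202,335); green (160,250) and (151,312); white block with flat patch and no barrel (452,262), which is the spare. Only the one at (200,280) is white with a barrel. I'll confirm it in a crop and measure.

Run:
```python
from h import *
import pickle
C=pickle.load(open('top.pkl','rb'));S=pickle.load(open('scene.pkl','rb'))
a=cv2.resize(C[0][245:320,160:240],(400,375),interpolation=cv2.INTER_CUBIC)
b=cv2.resize(C[0][175:270,260:395],(400,282),interpolation=cv2.INTER_CUBIC)
c=cv2.resize(S[0][245:325,440:520],(400,375),interpolation=cv2.INTER_CUBIC)
b=cv2.copyMakeBorder(b,0,0,0,400,0)[:225]
d=cv2.resize(C[0][180:265,260:395],(357,225),interpolation=cv2.INTER_CUBIC)
save('crop.png',np.vstack([np.hstack([a,c]),np.hstack([d,np.zeros((225,443,3),np.uint8)])]))
print('barrel top z.074',ray(C,198,289,.074).round(3))
P=[ray(C,u,v,.010).round(3)[:2] for u,v in [(269,199),(376,186),(386,246),(277,260)]];print('plate',P,np.mean(P,0))
```

```text
barrel top z.074 [0.438 0.317 0.074]
plate [array([0.659, 0.17 ]), array([ 0.698, -0.089]), array([ 0.551, -0.115]), array([0.511, 0.146])] [0.60475 0.028  ]
```

View pics/crop.png

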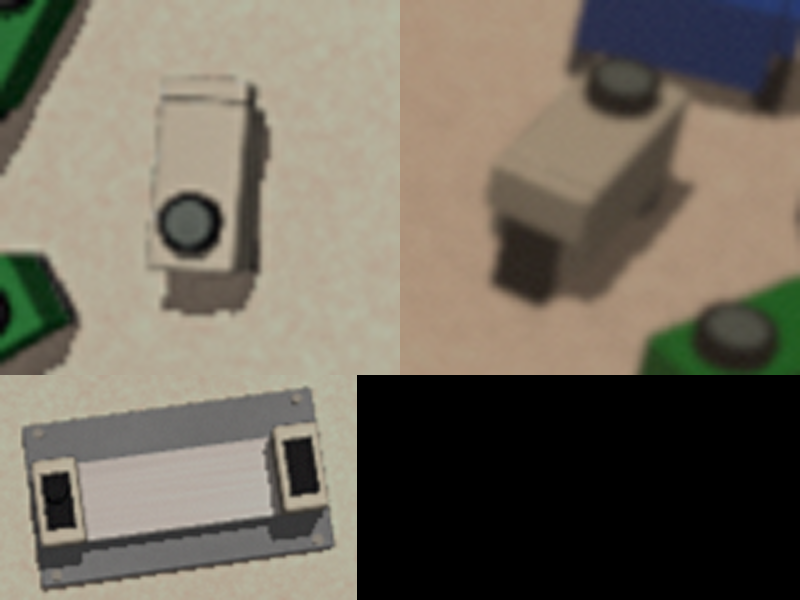

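Run:
```python
from h import *
import pickle
C=pickle.load(open('top.pkl','rb'))
P=np.array([ray(C,u,v,.064)[:2] for u,v in [(190,298.6),(207.6,299),(192.6,260.6),(208.2,261)]]);print('unit',P.round(3).tolist(),P.mean(0))
n=P[:2].mean(0);f=P[2:].mean(0);print('len',np.linalg.norm(f-n),'yaw',np.degrees(np.arctan2(*(f-n)[::-1])))
for e,p in [('near',[(292.1,242.3),(362.9,232.1)]),('far',[(290.3,212.9),(362.9,203.8)])]:
    Q=np.array([ray(C,u,v,.033)[:2] for u,v in p]);d=Q[0]-Q[1];print(e,Q.round(4).tolist(),Q.mean(0),'yaw',np.degrees(np.arctan2(-d[0],d[1])))
print(ray(C,198,289.2,.074))
D=env.state();print(R.from_quat(D['ee_rot']).as_matrix().round(3))
c=viewer.camera('wrist');print(np.array(c['mount']).round(3),c['fov_y'])
```

```text
unit [[0.415, 0.337], [0.415, 0.297], [0.502, 0.335], [0.502, 0.299]] [0.45879299 0.31687521]
len 0.0866482964373382 yaw 0.30921836762830834
near [[0.5527, 0.1098], [0.581, -0.0571]] [0.5668856  0.02632558] yaw 9.617474296811274
far [[0.6228, 0.1161], [0.6489, -0.0561]] [0.6358543  0.03003083] yaw 8.608628370128674
[0.43715477 0.31718888 0.074     ]
[[-0.927 -0.374 -0.001]
 [-0.374  0.927  0.001]
 [ 0.     0.002 -1.   ]]
[[-0.001 -0.952 -0.306  0.082]
 [ 1.    -0.    -0.001 -0.   ]
 [ 0.001 -0.306  0.952 -0.158]
 [ 0.     0.     0.     1.   ]] 68.36699091915733
```

Unit confirmed: white, barrel at top (198,289), foot pointing away from the robot. Rail edges are at near x≈0.567 and far x≈0.636, 69 mm apart against the 70 given, and yaw is about 9°. Moving off.

```bash
r="-.0283 .0206 -.001 0 0 0"
python3 -m pendant '-.0283 .0206 -.001 0 0 0;-.0283 .0206 -.001 0 0 0;-.0283 .0206 -.001 0 0 0;-.0283 .0206 -.001 0 0 0;-.0283 .0206 -.001 0 0 0;-.0283 .0206 -.001 0 0 0;-.0283 .0206 -.001 0 0 0;-.0283 .0206 -.001 0 0 0' 1
python3 -m pendant '-.0283 .0206 -.001 0 0 0;-.0283 .0206 -.001 0 0 0;-.0283 .0206 -.001 0 0 0;-.0283 .0206 -.001 0 0 0;-.0283 .0206 -.001 0 0 .105;-.0283 .0206 -.001 0 0 .105;-.0283 .0206 -.001 0 0 .105;-.0283 .0206 -.001 0 0 .105'
cat >> h.py <<'E'
def to(p,rot=None,n=None):
    "print tool-frame shift from now to world TCP p (and rotvec to matrix rot)"
    s=env.state();M=R.from_quat(s['ee_rot']).as_matrix()
    print('shift',(M.T@(np.array(p)-s['ee_pos'])).round(4),'rotvec',R.from_matrix(M.T@rot).as_rotvec().round(4) if rot is not None else '')
def tool(yaw,tilt):
    "tool matrix for unit frame yaw (deg) and foot-end raised tilt (deg), tool x=-unit x, tool y=unit y"
    U=R.from_euler('z',yaw,degrees=True)*R.from_euler('y',-tilt,degrees=True)
    return (U*R.from_matrix(np.diag([-1,1,-1.]))).as_matrix()
E
python3 - <<'E'
from h import *
print(env.state()['ee_pos']);to([.457,.317,.2],tool(-2,0))
E
```

```text
time_s: 0.82
ee_pos: [0.4014, -0.3867, 0.2345]
ee_rot: [-0.191, 0.982, 0.0, -0.0]
wrist_force: [0.5, -0.3, 0.5]
gripper_width: 0.0875
grip_force: 0.0
time_s: 1.48
ee_pos: [0.5667, -0.1626, 0.2429]
ee_rot: [0.02, 1.0, 0.0, 0.0]
wrist_force: [-0.0, -1.1, 0.7]
gripper_width: 0.0877
grip_force: 0.0
[ 0.56668828 -0.16261964  0.24292536]
shift [0.1292 0.4747 0.043 ] rotvec [ 0.0002  0.0003 -0.0059]
```

```bash
python3 -m pendant '.008 .0297 .0027 0 0 0;.008 .0297 .0027 0 0 0;.008 .0297 .0027 0 0 0;.008 .0297 .0027 0 0 0;.008 .0297 .0027 0 0 0;.008 .0297 .0027 0 0 0;.008 .0297 .0027 0 0 0;.008 .0297 .0027 0 0 0' >/dev/null
python3 -m pendant '.008 .0297 .0027 0 0 0;.008 .0297 .0027 0 0 0;.008 .0297 .0027 0 0 0;.008 .0297 .0027 0 0 0;.008 .0297 .0027 0 0 0;.008 .0297 .0027 0 0 0;.008 .0297 .0027 0 0 0;.008 .0297 .0027 0 0 0'
python3 -m pendant '0 0 0 0 0 0;0 0 0 0 0 0' >/dev/null
python3 - <<'E'
from h import *
import pickle
C=cam('wrist');save('w1.png',C[0]);pickle.dump(C,open('w1.pkl','wb'));s=env.state();print(s['ee_pos'],s['wrist_force'])
E
```

```text
time_s: 2.82
ee_pos: [0.4548, 0.3163, 0.1992]
ee_rot: [0.018, 1.0, -0.0, -0.0]
wrist_force: [1.0, -0.2, -0.3]
gripper_width: 0.0877
grip_force: 0.0
[0.45506219 0.31519242 0.19889216] [-0.28973895 -0.87833716 -0.21248133]
```

View pics/w1.png

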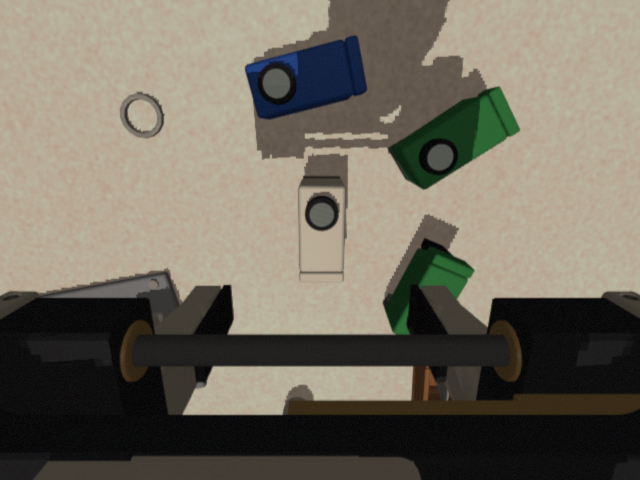

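Unit in the wrist view: barrel (321,213), sides at columns 299 and 345, ends at rows 178 and 281. The green look-alike's corner at (387,310) leaves room for the fingers.

Run:
```python
from h import *
import pickle
C=pickle.load(open('w1.pkl','rb'))
g=C[0].astype(int)
# side edges: brightness gradient along rows
for v in (225,240,255,265):
    row=cv2.GaussianBlur(C[0],(3,3),0)[v].astype(int).sum(1); d=np.abs(np.diff(row))
    print(v,285+np.argsort(-d[285:365])[:6])
for u,v in [(299,186),(345,186),(301,281),(344,281)]: print(ray(C,u,v,.064).round(4))
print('barrel',ray(C,321.5,213,.074).round(4))
hsv=cv2.cvtColor(C[0],cv2.COLOR_RGB2HSV)
```

```text
225 [308 333 309 334 346 332]
240 [344 342 345 300 341 297]
255 [343 300 344 297 298 341]
265 [343 298 341 297 300 344]
[0.4194 0.2998 0.064 ]
[0.4207 0.338  0.064 ]
[0.5053 0.2971 0.064 ]
[0.5066 0.336  0.064 ]
barrel [0.4406 0.3178 0.074 ]
```

```bash
python3 - <<'E'
from h import *
to([.4595,.317,.025],tool(-1.8,0))
E
python3 -m pendant '-.001 .0005 .02 0 0 0;-.001 .0005 .025 0 0 0;-.001 .0005 .025 0 0 0;-.001 .0005 .025 0 0 0;0 0 .025 0 0 0;0 0 .025 0 0 0;0 0 .015 0 0 0;0 0 .01 0 0 0' 0.7
python3 - <<'E'
from h import *
to([.4595,.317,.025],tool(-1.8,0))
E
```

```text
shift [-0.0045  0.0021  0.1739] rotvec [-0.0009 -0.0007 -0.0035]
time_s: 3.7
ee_pos: [0.4593, 0.3148, 0.0276]
ee_rot: [0.019, 1.0, -0.001, -0.001]
wrist_force: [-0.5, -0.7, 0.6]
gripper_width: 0.0615
grip_force: 0.0
shift [-0.0001  0.0022  0.0026] rotvec [-0.0021 -0.0016 -0.0064]
```

```bash
python3 -m pendant '0 .0015 .0025 0 0 0;0 0 0 0 0 0;0 0 0 0 0 0' >/dev/null
python3 -m pendant '0 0 0 0 0 0;0 0 0 0 0 0;0 0 0 0 0 0;0 0 0 0 0 0;0 0 0 0 0 0;0 0 0 0 0 0' 0
python3 -m pendant '0 0 -.01 0 0 0;0 0 -.02 0 0 0;0 0 -.03 0 0 0;0 0 -.03 0 0 0;0 0 -.03 0 0 0;0 0 0 0 0 0;0 0 0 0 0 0'
python3 - <<'E'
from h import *
s=env.state();print(s['ee_pos'],s['moment'])
C=cam('wrist');save('w2.png',C[0])
E
```

```text
time_s: 4.45
ee_pos: [0.4598, 0.3184, 0.0274]
ee_rot: [0.018, 1.0, 0.0, 0.0]
wrist_force: [-1.6, -1.1, 6.3]
gripper_width: 0.04
grip_force: 30.0
time_s: 5.03
ee_pos: [0.4602, 0.3193, 0.1491]
ee_rot: [0.018, 1.0, 0.002, 0.001]
wrist_force: [-1.2, 0.5, -2.9]
gripper_width: 0.04
grip_force: 30.0
[0.46019463 0.31928551 0.1491066 ] [-0.08315357  0.00466106 -0.00890357]
```

View pics/w2.png

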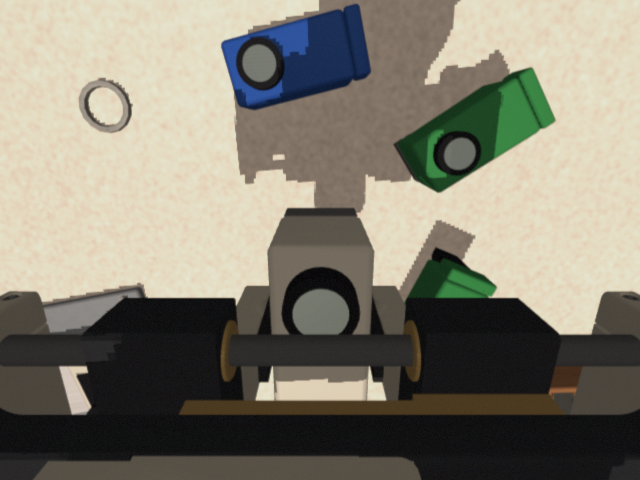

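```bash
cat >> h.py <<'E'
TU=np.array([-.0017,0,.0114])   # TCP in unit frame
E0=np.array([.5676,.0221,.033]) # near edge of flange top, mid gap
YAW=9.1
def goalA(back,up,tilt,yaw=None):
    "TCP world position with unit corner A(-36,0,0) back mm before edge, up mm above flange top"
    yaw=YAW if yaw is None else yaw
    U=(R.from_euler('z',yaw,degrees=True)*R.from_euler('y',-tilt,degrees=True)).as_matrix()
    X=R.from_euler('z',yaw,degrees=True).as_matrix()[:,0]
    A=E0-X*back/1e3+[0,0,up/1e3]
    return A+U@(TU-[-.036,0,0])
E
python3 -m pendant '0 0 -.01 0 -.08 -.047;0 0 -.01 0 -.08 -.047;0 0 0 0 -.08 -.047;0 0 0 0 -.074 -.047;0 0 0 0 0 0'
python3 - <<'E'
from h import *
to(goalA(20,100,18),tool(YAW,18)); print(goalA(20,100,18),goalA(20,1.5,18))
E
```

```text
time_s: 5.5
ee_pos: [0.4552, 0.3134, 0.1627]
ee_rot: [-0.079, 0.985, -0.007, 0.156]
wrist_force: [-1.3, -2.4, -4.3]
gripper_width: 0.04
grip_force: 30.0
shift [-0.0659 -0.3045  0.0419] rotvec [-0.0375 -0.0035  0.0068]
[0.57658393 0.02353899 0.15444133] [0.57658393 0.02353899 0.05594133]
```

```bash
python3 -m pendant '-.0055 -.0254 .0035 -.009 -.001 .002;-.0055 -.0254 .0035 -.009 -.001 .002;-.0055 -.0254 .0035 -.009 -.001 .002;-.0055 -.0254 .0035 -.009 -.001 .002;-.0055 -.0254 .0035 0 0 0;-.0055 -.0254 .0035 0 0 0;-.0055 -.0254 .0035 0 0 0;-.0055 -.0254 .0035 0 0 0'
python3 -m pendant '-.0055 -.0254 .0035 0 0 0;-.0055 -.0254 .0035 0 0 0;-.0055 -.0254 .0035 0 0 0;-.0055 -.0254 .0035 0 0 0;0 0 0 0 0 0;0 0 0 0 0 0;0 0 0 0 0 0'
python3 - <<'E'
from h import *
import pickle
to(goalA(20,100,18),tool(YAW,18)); to(goalA(20,1.5,18),tool(YAW,18))
s=env.state();print(s['wrist_force'])
S=cam('scene');save('s2.png',cv2.resize(S[0][190:340,210:410],(800,600),interpolation=cv2.INTER_CUBIC));pickle.dump(S,open('s2.pkl','wb'))
E
```

```text
time_s: 6.17
ee_pos: [0.5389, 0.1232, 0.1533]
ee_rot: [-0.074, 0.985, 0.015, 0.155]
wrist_force: [0.7, 0.5, -2.1]
gripper_width: 0.0397
grip_force: 30.0
time_s: 6.75
ee_pos: [0.5791, 0.0281, 0.1464]
ee_rot: [-0.074, 0.985, 0.015, 0.156]
wrist_force: [0.1, -0.5, -2.2]
gripper_width: 0.0397
grip_force: 30.0
shift [ 0.0006 -0.0041 -0.0087] rotvec [ 0.0042 -0.0002 -0.0097]
shift [ 0.031  -0.0048  0.085 ] rotvec [ 0.0042 -0.0002 -0.0097]
[ 0.08676723 -0.4804138  -2.17413289]
```

View pics/s2.png

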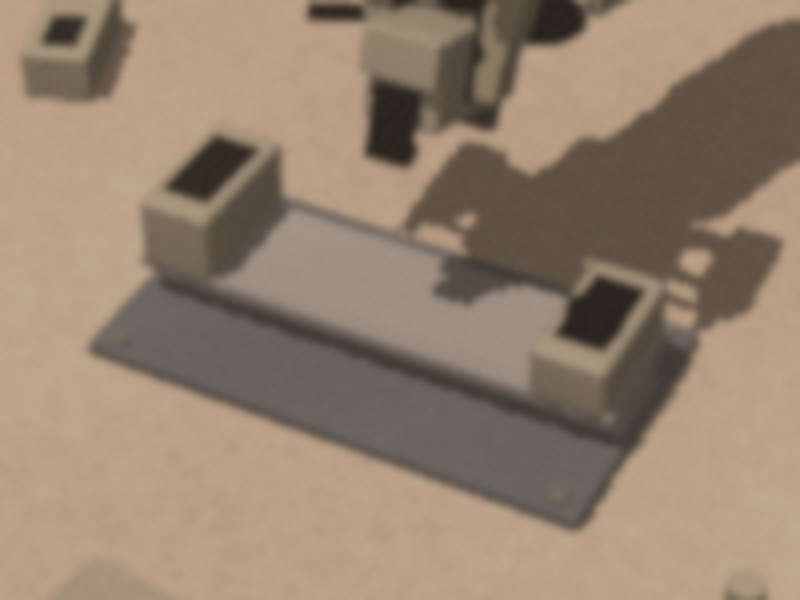

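Held unit at crop (420,60), foot pointing away and raised. Rail top runs from (290,200)–(565,290) on the near edge to (165,283)–(535,395) on the far edge. Checking the rail position against this second view.

Run:
```python
from h import *
import pickle
S=pickle.load(open('s2.pkl','rb'))
X=np.array([np.cos(np.radians(9.1)),np.sin(np.radians(9.1)),0])
for n,p in [('near',[(290,200),(565,290)]),('far',[(165,283),(535,395)])]:
    for u,v in p:
        q=ray(S,210+u/4,190+v/4,.033);print(n,q.round(4),'xdock rel E0',((q-E0)@X).round(4))
s=env.state();M=R.from_quat(s['ee_rot']).as_matrix();U=M@np.diag([-1,1,-1])
O=s['ee_pos']-U@TU
for name,p in [('brow far top -y/+y',[.044,-.02,.048]),('',[.044,.02,.048]),('brow bottom',[.044,-.02,.024]),('',[.044,.02,.024]),('foot bottom',[.033,0,-.016])]:
    u,v=proj(S,O+U@np.array(p));print(name,((u-210)*4).round(),((v-190)*4).round())
```

```text
near [ 0.5773 -0.0641  0.033 ] xdock rel E0 -0.004
near [0.5516 0.0914 0.033 ] xdock rel E0 -0.0048
far [ 0.667  -0.0715  0.033 ] xdock rel E0 0.0834
far [0.6241 0.1229 0.033 ] xdock rel E0 0.0718
brow far top -y/+y 361.0 21.0
 439.0 44.0
brow bottom 354.0 71.0
 431.0 94.0
foot bottom 391.0 157.0
```

```bash
python3 -m pendant '.008 -.0045 .02 .004 0 -.009;.008 0 .02 0 0 0;.008 0 .02 0 0 0;.008 0 .015 0 0 0;0 0 0 0 0 0;0 0 0 0 0 0;0 0 0 0 0 0'
python3 - <<'E'
from h import *
to(goalA(24,1.5,18),tool(YAW,18));print(env.state()['moment'])
E
```

```text
time_s: 7.38
ee_pos: [0.5741, 0.024, 0.0673]
ee_rot: [-0.079, 0.984, 0.013, 0.157]
wrist_force: [0.3, -0.3, -3.0]
gripper_width: 0.0396
grip_force: 30.0
shift [ 0.0051 -0.0008  0.0103] rotvec [0.0011 0.0032 0.0018]
[-0.16217431  1.22218266  0.03747636]
```

```bash
python3 -m pendant '.0025 0 .005 0 0 0;.0025 -.0008 .005 0 0 0;0 0 0 0 0 0;0 0 0 0 0 0'
python3 -m pendant '-.00475 0 .00155 0 0 0;-.00475 0 .00155 0 0 0;0 0 0 0 0 0'
python3 -m pendant '-.0019 0 .0006 0 0 0;-.0019 0 .0006 0 0 0;0 0 0 0 0 0'
python3 - <<'E'
from h import *
to(goalA(10,1.5,18),tool(YAW,18));s=env.state();print(s['wrist_force'],s['moment'])
E
```

```text
time_s: 7.72
ee_pos: [0.5726, 0.0224, 0.0564]
ee_rot: [-0.079, 0.984, 0.013, 0.158]
wrist_force: [-0.1, 0.8, -2.5]
gripper_width: 0.04
grip_force: 30.0
time_s: 7.97
ee_pos: [0.5839, 0.0245, 0.0563]
ee_rot: [-0.079, 0.984, 0.013, 0.158]
wrist_force: [-0.1, 0.8, -1.2]
gripper_width: 0.0393
grip_force: 30.0
time_s: 8.22
ee_pos: [0.5862, 0.0244, 0.0553]
ee_rot: [-0.079, 0.984, 0.013, 0.157]
wrist_force: [-0.7, 0.2, -2.1]
gripper_width: 0.0398
grip_force: 30.0
shift [-0.0006  0.0006 -0.0005] rotvec [0.0008 0.0022 0.0005]
[-0.69432843  0.16229238 -2.09602754] [-0.1464955   1.2439607  -0.01557061]
```

```bash
for i in 1; do
python3 -m pendant '-.0019 0 .0006 0 0 0;0 0 0 0 0 0' | egrep 'pos|force: \['
python3 -m pendant '-.0019 0 .0006 0 0 0;0 0 0 0 0 0'| egrep 'pos|force: \['
python3 -m pendant '-.0019 0 .0006 0 0 0;0 0 0 0 0 0'| egrep 'pos|force: \['
done
```

```text
ee_pos: [0.5879, 0.0247, 0.0553]
wrist_force: [-0.8, -0.7, -2.8]
ee_pos: [0.59, 0.025, 0.0554]
wrist_force: [-0.2, 0.2, -2.3]
ee_pos: [0.592, 0.0253, 0.0554]
wrist_force: [0.3, -0.7, -2.8]
```

```bash
python3 -m pendant '-.0014 0 .0005 0 0 0;0 0 0 0 0 0' | egrep 'pos|force: \['
python3 -m pendant '-.0014 0 .0005 0 0 0;0 0 0 0 0 0'| egrep 'pos|force: \['
```

```text
ee_pos: [0.5934, 0.0256, 0.0553]
wrist_force: [-0.7, -0.2, -2.7]
ee_pos: [0.5948, 0.0258, 0.0553]
wrist_force: [-0.1, -0.3, -2.0]
```

```bash
python3 -m pendant '-.0014 0 .0005 0 0 0;0 0 0 0 0 0' | egrep 'pos|force: \['
python3 -m pendant '-.0014 0 .0005 0 0 0;0 0 0 0 0 0'| egrep 'pos|force: \['
python3 -m pendant '-.001 0 .0003 0 0 0;0 0 0 0 0 0'| egrep 'pos|force: \['
```

```text
ee_pos: [0.5963, 0.026, 0.0553]
wrist_force: [0.7, 0.0, -2.7]
ee_pos: [0.5968, 0.0258, 0.0546]
wrist_force: [-2.2, -0.6, -2.6]
ee_pos: [0.5971, 0.0256, 0.0543]
wrist_force: [-5.2, -1.0, -2.2]
```

```bash
python3 -m pendant '-.001 0 .0003 0 0 0;0 0 0 0 0 0'| egrep 'pos|force: \['
```

```text
ee_pos: [0.5974, 0.0254, 0.0538]
wrist_force: [-7.6, 0.6, -1.2]
```

Firm contact in x, near where the edge should be. Easing off 1 mm, then a small lift to check that the lip is under the edge.

```bash
python3 -m pendant '.0014 0 -.0005 0 0 0;0 0 0 0 0 0' | egrep 'pos|force: \['
python3 -m pendant '-.0006 0 -.0019 0 0 0;0 0 0 0 0 0' | egrep 'pos|force: \['
python3 -m pendant '-.0004 0 -.0014 0 0 0;0 0 0 0 0 0' | egrep 'pos|force: \['
python3 -m pendant '-.0003 0 -.001 0 0 0;0 0 0 0 0 0' | egrep 'pos|force: \['
python3 - <<'E'
from h import *
to(goalA(0,0,18),tool(YAW,18));s=env.state();print(s['moment'])
S=cam('scene');save('s3.png',cv2.resize(S[0][190:310,240:400],(800,600),interpolation=cv2.INTER_CUBIC))
E
```

```text
ee_pos: [0.5969, 0.0257, 0.0545]
wrist_force: [-3.3, -1.0, -4.9]
ee_pos: [0.5965, 0.0255, 0.0563]
wrist_force: [-6.2, -1.2, -5.7]
ee_pos: [0.5962, 0.0254, 0.0571]
wrist_force: [-4.1, -1.7, -12.4]
ee_pos: [0.5957, 0.0253, 0.0575]
wrist_force: [-1.6, -0.7, -21.8]
shift [0.0001 0.0013 0.0032] rotvec [-0.0004 -0.0031 -0.0004]
[-0.69618665  3.88202184  0.00939416]
```

View pics/s3.png

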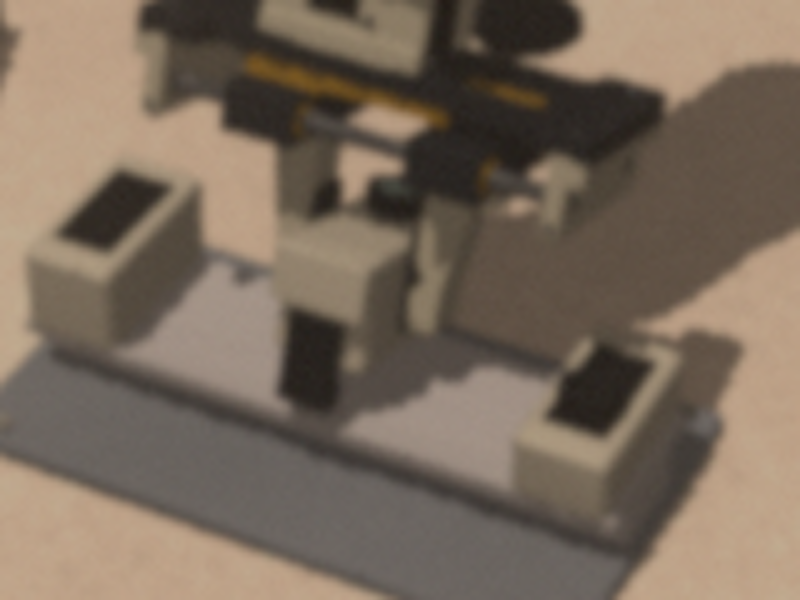

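Lip is hooked: lifting is resisted and the unit stands mid-gap, foot at (315,360) over the far side. Easing down 3 mm, then rocking.

```bash
python3 -m pendant '.0005 0 .0015 0 0 0;.0005 0 .0014 0 0 0;0 0 0 0 0 0' | egrep 'pos|force: \['
python3 -m pendant '-.0005 0 .0012 0 .035 0;-.0005 0 .0012 0 .035 0;0 0 0 0 0 0;0 0 0 0 0 0' | egrep 'pos|force: \['
python3 - <<'E'
from h import *
s=env.state();print(s['moment'],R.from_matrix(tool(YAW,18).T@R.from_quat(s['ee_rot']).as_matrix()).as_rotvec())
E
```

```text
ee_pos: [0.5975, 0.0257, 0.0569]
wrist_force: [-7.8, -1.5, -7.2]
ee_pos: [0.5996, 0.0264, 0.0551]
wrist_force: [-9.0, 0.4, -5.3]
[-0.05196849  4.52690479  0.13101136] [-0.00046861  0.0683536   0.00045199]
```

```bash
python3 -m pendant '.0013 0 .0007 0 0 0;0 0 0 0 0 0' | egrep 'pos|force: \['
python3 -m pendant '-.0005 0 .0012 0 .035 0;0 0 0 0 0 0;0 0 0 0 0 0' | egrep 'pos|force: \['
python3 - <<'E'
from h import *
s=env.state();print(s['moment'],R.from_matrix(tool(YAW,18).T@R.from_quat(s['ee_rot']).as_matrix()).as_rotvec())
E
```

```text
ee_pos: [0.5994, 0.0265, 0.055]
wrist_force: [-6.1, -0.9, -5.3]
ee_pos: [0.6004, 0.0267, 0.0539]
wrist_force: [-7.7, -0.8, -1.0]
[-0.35985839  3.74826485  0.0513068 ] [-7.40525948e-04  1.00356626e-01 -9.58499780e-05]
```

```bash
python3 -m pendant '.0005 0 .0013 0 .035 0;0 0 0 0 0 0;0 0 0 0 0 0' | egrep 'pos|force: \['
python3 - <<'E'
from h import *
s=env.state();print(s['moment'],R.from_matrix(tool(YAW,18).T@R.from_quat(s['ee_rot']).as_matrix()).as_rotvec())
E
```

```text
ee_pos: [0.6011, 0.0269, 0.053]
wrist_force: [-5.9, -1.9, 0.6]
[-0.38982693  2.62785528  0.01001771] [-0.00091068  0.13311818 -0.00042473]
```

```bash
python3 -m pendant '0 0 0 0 0 0;0 0 0 0 0 0;0 0 0 0 0 0;0 0 0 0 0 0' 0.7 | egrep 'pos|force: \[|width'
python3 -m pendant '0 0 -.01 0 0 0;0 0 -.02 0 0 0;0 0 -.025 0 0 0;0 0 -.025 0 0 0;0 0 -.025 0 .06 0;0 0 -.02 0 .06 0;0 0 0 0 .061 0;0 0 0 0 0 0' | egrep 'pos|force: \[|width'
python3 - <<'E'
from h import *
import pickle
C=cam('wrist');save('w3.png',C[0]);pickle.dump(C,open('w3.pkl','wb'))
s=env.state();print(s['ee_pos'],s['wrist_force'])
E
```

```text
ee_pos: [0.6006, 0.027, 0.0525]
wrist_force: [-0.7, 0.2, 1.0]
gripper_width: 0.0587
ee_pos: [0.5813, 0.0238, 0.1772]
wrist_force: [0.8, 0.1, -0.1]
gripper_width: 0.0615
[0.58017418 0.02351347 0.175673  ] [-1.00233985  0.05316555  0.42136149]
```

View pics/w3.png

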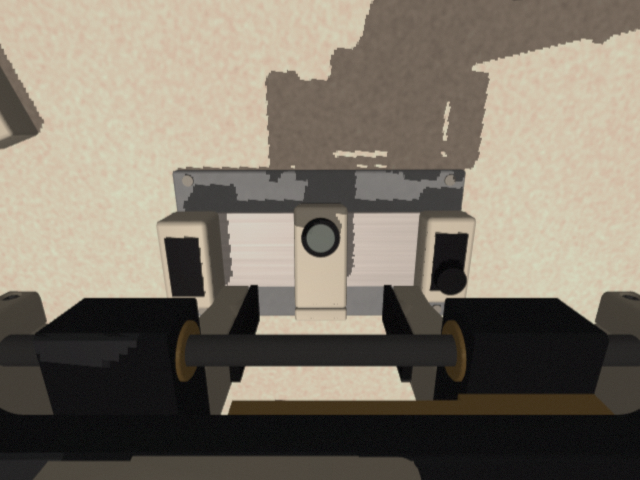

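Unit rests hooked and square at columns 295–347, centre 321, which is mid-gap (218–425). Next is pressing with shut fingers just behind the barrel.

```bash
python3 -m pendant '0 0 0 0 -.087 0;0 0 0 0 0 0;0 0 0 0 0 0;0 0 0 0 0 0;0 0 0 0 0 0;0 0 0 0 0 0;0 0 0 0 0 0;0 0 0 0 0 0' 0
python3 - <<'E'
from h import *
import pickle
Z=R.from_euler('z',9.1,degrees=True)
U=(Z*R.from_euler('y',-10.4,degrees=True)).as_matrix()
T0=np.array([.6006,.0270,.0525])
O=T0-U@TU
print('origin',O,'A',O+U@[-.036,0,0])
for x in (.014,):
    P=O+U@[x,0,.048];print('press',P);to(P+[0,0,.012],tool(9.1,5));to(P,tool(9.1,5))
C=pickle.load(open('w3.pkl','rb'))
b=O+U@[-.022,0,.058];print('barrel proj',proj(C,b))
E
```

```text
time_s: 13.4
ee_pos: [0.5788, 0.0231, 0.1744]
ee_rot: [-0.08, 0.996, 0.003, 0.041]
wrist_force: [-0.7, -0.8, -0.0]
gripper_width: 0.0133
grip_force: 0.0
origin [0.60428304 0.02758993 0.04159417] A [0.56932013 0.02198978 0.03509548]
press [0.60932387 0.02839734 0.09133287]
shift [-0.025   0.0003  0.0733] rotvec [ 0.0005 -0.0054  0.0006]
shift [-0.0241  0.0003  0.0853] rotvec [ 0.0005 -0.0054  0.0006]
barrel proj (np.float64(320.2921079504392), np.float64(234.35332540571508))
```

```bash
python3 -m pendant '-.0083 0 .0244 0 0 0;-.0083 0 .0244 0 0 0;-.0083 0 .0244 0 0 0;0 0 0 0 0 0;0 0 0 0 0 0'  | egrep 'pos|force: \[|width'
python3 -m pendant '0 0 .004 0 0 0;0 0 .004 0 0 0;0 0 0 0 0 0'  | egrep 'pos|force: \[|width'
python3 -m pendant '0 0 .002 0 0 0;0 0 0 0 0 0'  | egrep 'pos|force: \['
python3 -m pendant '0 0 .002 0 0 0;0 0 0 0 0 0'  | egrep 'pos|force: \['
```

```text
ee_pos: [0.6084, 0.0276, 0.1021]
wrist_force: [0.7, 0.8, -0.0]
gripper_width: 0.0003
ee_pos: [0.6096, 0.0282, 0.0961]
wrist_force: [-0.2, 0.1, 0.2]
gripper_width: 0.0006
ee_pos: [0.6098, 0.0282, 0.0941]
wrist_force: [-0.4, -0.1, -1.0]
ee_pos: [0.6101, 0.0282, 0.0919]
wrist_force: [-1.9, -0.3, 1.4]
```

```bash
python3 -m pendant '-.0012 0 .0011 0 0 0;0 0 0 0 0 0'  | egrep 'pos|force: \['
python3 -m pendant '-.0012 0 .0011 0 0 0;0 0 0 0 0 0'  | egrep 'pos|force: \['
python3 -m pendant '-.0012 0 .0011 0 0 0;0 0 0 0 0 0'  | egrep 'pos|force: \['
```

```text
ee_pos: [0.6114, 0.0283, 0.091]
wrist_force: [-2.7, -0.6, 5.0]
ee_pos: [0.6126, 0.0285, 0.0899]
wrist_force: [-2.1, 0.2, 4.9]
ee_pos: [0.6137, 0.0287, 0.089]
wrist_force: [-3.0, 0.3, 6.6]
```

```bash
python3 -m pendant '-.0012 0 .0011 0 0 0;0 0 0 0 0 0'  | egrep 'pos|force: \['
python3 -m pendant '-.0012 0 .0011 0 0 0;0 0 0 0 0 0'  | egrep 'pos|force: \['
python3 -m pendant '-.0010 0 .0011 0 0 0;0 0 0 0 0 0'  | egrep 'pos|force: \['
```

```text
ee_pos: [0.6149, 0.0289, 0.088]
wrist_force: [-3.3, -0.3, 6.2]
ee_pos: [0.6164, 0.0292, 0.0868]
wrist_force: [-0.9, -0.0, -0.6]
ee_pos: [0.6175, 0.0294, 0.0852]
wrist_force: [0.3, -0.5, 0.2]
```

```bash
python3 -m pendant '.0002 0 .002 0 0 0;0 0 0 0 0 0'  | egrep 'pos|force: \['
python3 -m pendant '.0001 0 .001 0 0 0;0 0 0 0 0 0'  | egrep 'pos|force: \['
python3 -m pendant '.0001 0 .001 0 0 0;0 0 0 0 0 0'  | egrep 'pos|force: \['
python3 -m pendant '.0001 0 .001 0 0 0;0 0 0 0 0 0'  | egrep 'pos|force: \['
```

```text
ee_pos: [0.6171, 0.0293, 0.083]
wrist_force: [-0.2, -0.0, 0.4]
ee_pos: [0.6172, 0.0293, 0.0823]
wrist_force: [-0.3, 0.0, -0.0]
ee_pos: [0.6174, 0.0293, 0.0819]
wrist_force: [-1.2, 0.4, 2.4]
ee_pos: [0.6175, 0.0293, 0.0817]
wrist_force: [-3.9, 0.8, 10.3]
```

```bash
python3 -m pendant '0 0 -.005 0 0 0;0 0 -.02 0 0 0;0 0 -.03 0 0 0;0 0 -.03 0 .087 0;.02 0 -.03 0 0 0;.02 0 -.02 0 0 0;.02 0 0 0 0 0;0 0 0 0 0 0'  | egrep 'pos|force: \['
python3 - <<'E'
from h import *
C=cam('wrist');S=cam('scene')
a=cv2.resize(S[0][205:310,235:395],(800,525),interpolation=cv2.INTER_CUBIC);save('s4.png',a)
Z=R.from_euler('z',9.1,degrees=True).as_matrix()
O=np.array([.5686,.0219,.033])+Z@[.0365,0,0]
for n,p in [('top far -y',[.044,-.02,.048]),('top far +y',[.044,.02,.048]),('brow bot -y',[.044,-.02,.024]),('brow bot +y',[.044,.02,.024])]:
    u,v=proj(S,O+Z@np.array(p));print(n,((u-235)*5).round(),((v-205)*5).round())
save('w4.png',cv2.resize(C[0][150:350,200:440],(720,600),interpolation=cv2.INTER_CUBIC))
E
```

```text
ee_pos: [0.5495, 0.0184, 0.2174]
wrist_force: [-0.5, 0.1, -2.0]
top far -y 273.0 248.0
top far +y 366.0 280.0
brow bot -y 274.0 296.0
brow bot +y 366.0 328.0
```

View pics/s4.png

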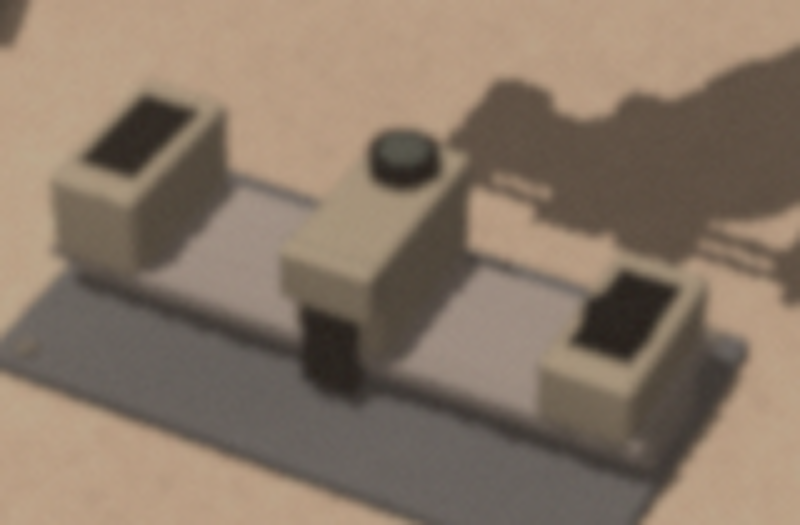

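View pics/w4.png

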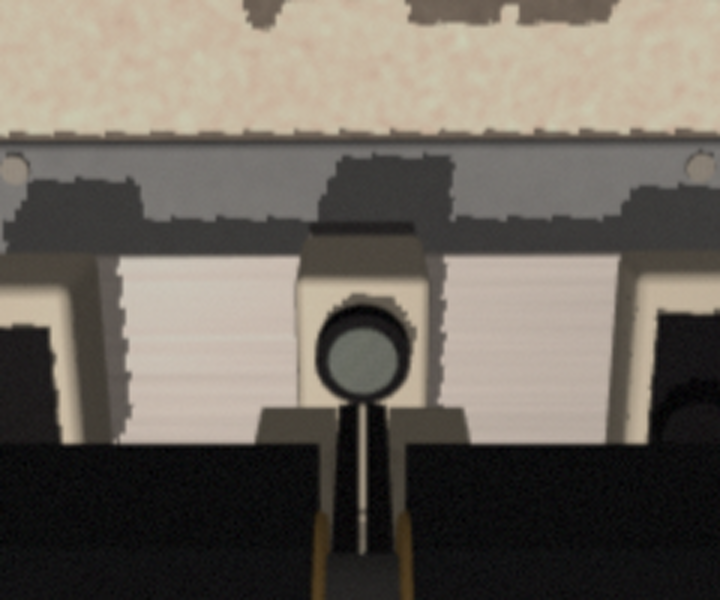

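The scene view shows the unit flat on the rail, with its foot (332,350) below the far edge and its sides parallel to the fixed units. The wrist view shows it square and mid-gap (columns 298–430 within 100–620), with the gripper clear.

```bash
python3 -c "
from station import env
print(env.hand_in())"
```

```text
the job is handed in; nothing more can be done
None
```

I clipped the calibration unit onto the rail in the middle of the gap, flush and square, and handed the job in with the gripper clear. The press force dropped away at the click and the top then stopped firm at the seated height. The highest force I read against the rail was about 22 N.

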